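# Free the stuck doming punch

## Robot

A 6-joint arm with a two-finger parallel gripper is mounted at the origin on the work surface. World frame = base frame: x ahead of the robot, y to its left, z up, the work surface at z = 0. Lengths are in m, angles in rad, forces in N, time in s.
With the tool pointing down it reaches from about 0.35 to 0.85 m from the base axis. Payload 8.1 kg.
Tool frame: the origin (TCP) lies midway between the tips of the shut fingers; the grasp point (between the pads) lies 19 mm behind it; z points along the fingers, y is the direction in which the jaws open and shut (so a half turn about z gives the same grasp; the last joint's range is limited). The gripper opens to 93 mm and grips with 3 to 60 N. Pads are 15 mm wide; open, the fingers measure 128 mm over their backs; the gripper's body (75 mm by 188 mm) begins 65 mm behind the grasp point.
Start: joints at [-1.304, 0.13, 1.488, -0, 1.523, -0.085], TCP at [0.207, -0.563, 0.219] pointing down, gripper open.
Joint ranges: [-2.96, 2.96], [-0.89, 2.26], [0.02, 2.5], [-1.34, 4.48], [0, 2.73], [-2.66, 2.66]. Speed limits (rad/s): [2.39, 2.39, 2.79, 3.14, 3.14, 3.14].

## Interface

Orientations are given as a unit quaternion [w, x, y, z].
In Python, from bench import manip, optics, ticket gives the robot as it stands.
- The arm moves only by the shell command python3 -m creep 'ROWS' [FORCE]. ROWS is JSON, one flat list of numbers, 7 for each row, row after row: the turn, a rotation vector about the tool's x, y, z in units of 6 degrees (1.0 is 6 degrees), then the shift along the tool's x, y, z in units of 25 mm (1.0 is 25 mm), then the closure, from -1 (fully open) to 1 (shut), so that 0 is half open. A call has exactly 10 rows; each row shifts and turns the commanded pose from where the row before left it, along the tool's axes as they then stand; what a row does not reach is not made up. A row lasts 1/10 s, in which the tool goes at most 50 mm and 8.59 degrees, less where a joint would pass 70% of its speed; a pose out of reach is approached as far as the arm can. A call is refused whole if a number of a shift passes 1 or a number of a turn 1, either way. A call with a gripper value outside its range is refused whole. The fingers move at their own pace and stop on an object; FORCE is the grip in N (left out, the last holds). Time passes only in rows, so rows that do not move let the fingers close, or fill a call up. It gives the time, the measured TCP pose, the force and the opening at its end, in the units of the state.
- manip.get_state(): the state, without advancing time (a new reading comes with each control period).
- optics.camera(name): name is "scene" or "top"; returns a dict with "pixels" (400x640x3 uint8, red, green, blue), "depth" (400x640 float32, m along the optical axis (not along the pixel's ray), 0 where there is no reading), "intrinsics" (3x3 intrinsics, pixels), "rvec" (rotation vector, rad) and "tvec" (3), from world to camera coordinates, as OpenCV has them. Camera axes: x right, y down, z forward; pixel columns grow to the right and rows downward; lengths in m; the calibration is good to about 2 mm. A picture is of the moment at which its call begins.
- ticket.job_done(): hands the job in, once; it reports no verdict.
The state is a dict: "time_s": time; "joint_pos": joint angles; "joint_vel": joint speeds; "tau": joint torques, N m; "tool_pos": TCP position; "eef_rot": TCP orientation; "force": force on the tool from outside, world axes, zero at the start; "wrist_torque": the same for the moment, N m; "opening": finger opening in m.
Only numpy, scipy, OpenCV 4.12 (cv2) and the standard library are available. Lean on these libraries where they do the work, as an engineer would, in place of code of your own. Each camera call takes 0.05 s, during which the arm holds its last target. There are 200 camera calls.

## Task

The thick doming punch is jammed ball-down between the stiff wooden jaws of its block, and a straight pull will not free it. Rock it along the block, well over towards one jaw and then towards the other, to push both jaws back; then draw it straight up and lower it ball-down into the metal pot before letting go.

Things in the scene. Friction and masses are not known exactly. Their poses are not given: they have to be found in the camera images.
- punch_mid (a point): Centre (half-way up) of the stuck steel doming punch, 140 mm long, about 170 g: round shank 13 mm thick, flat top 70 mm above this point, at its foot a ball 22 mm in diameter centred 59 mm below it. z axis along the shank; at the start upright, y along the length of the block. 95 mm of shank shows above the block. Not the two slimmer punches, balls up, in a drilled stand.
- jaw_l (a joint): How far (m) the dark wooden jaw on the +y side of the punch has been pushed back: 0 at the start, 0.009 at most. It slides along y only, stiffly (28 N), and stays where pushed. It covers the ball until back by some 4.5 mm. The jaws lie flush in the top of a light wooden block fixed to the bench, 48 mm (x) by 88 mm (y) by 53 mm high, in whose middle the punch stands.
- jaw_r (a joint): The same for the jaw on the -y side. Rocked, the punch swings about its ball's centre (19 mm above the bench): leaning the shank 11 to 14 degrees to a jaw's side pushes that jaw back far enough, with some 12 N sideways 80 mm above the ball's centre. Let the gripper lean with the shank (pads do not let it pivot freely). Both jaws must go back, or the ball stays caught.
- pot: Plain aluminium pot, round, open at the top, fixed to the bench: 58 mm outside and 50 mm inside diameter, 60 mm high, floor 5 mm thick; origin at the centre of its underside. Not the low, wide white dish with rings in it.
Mind the look-alikes: they are no part of the job. Leave any red look-alike of the part that bears punch_mid alone. Several things have the shape of the pot; the one meant has the colours described above.

How it is judged:
On the way, in this order (a step that is already met when the one before it is completed fails the run):
1. both jaws are pushed back by more than 3 mm by rocking, with the punch's ball still down in the block (value of joint each of jaw_l, jaw_r above 0.003 m and height (world z) of punch_mid below 0.081 m and distance of punch_mid from where it was at the start of the episode below 0.04 m), for 0.05 s.
2. the gripped punch is drawn up clear of the block (height (world z) of punch_mid above 0.125 m and contact force between punch and the fingers above 0.5 N), for 0.1 s.
3. still gripped, it is lowered ball-down into the pot, its ball less than 35 mm above the pot's floor (horizontal distance between punch_mid and pot below 0.03 m and height (world z) of punch_mid below 0.11 m and angle between punch_mid's own z axis and vertical below 0.5 rad and contact force between punch and the fingers above 0.5 N), for 0.05 s.
At the end, for the whole second after the job is handed in: The punch stands or leans at rest in the pot, ball down: its centre within 45 mm (horizontally) of the pot's axis and 35 to 85 mm above the bench, leaning less than 50 degrees, let go (horizontal distance between punch_mid and pot below 0.045 m and height (world z) of punch_mid between 0.035 and 0.085 m and angle between punch_mid's own z axis and vertical below 0.9 rad and linear speed of punch below 0.03 m/s and contact force between punch and the fingers below 0.1 N); the robot touches nothing.
It also fails if it takes over 48 s, if anything falls off the work surface, if the arm or the gripper's body presses on something with over 40 N, if the wrist force passes 120 N, or if a joint passes its speed limit or range.

## Working session

There is one attempt and no reset: what is moved stays moved. The work goes in short steps, Python scripts to look and compute and a shell command to move; the robot and the scene stay as the last step left them, time stands still between calls to the robot, and variables do not carry over. Pictures are saved under pics/ and viewed, about 8 in all and at most 12, crops included, and the job is handed in when it is done.

```bash
mkdir -p pics
cat > h.py <<'E'
import numpy as np,cv2
from bench import manip,optics,ticket
from scipy.spatial.transform import Rotation as R
def cam(n):
    c=optics.camera(n); c['R']=cv2.Rodrigues(np.array(c['rvec'],float))[0]; c['t']=np.array(c['tvec'],float).ravel(); return c
def world(c,u,v,d=None):
    K=np.array(c['intrinsics']); d=c['depth'][int(v),int(u)] if d is None else d
    return c['R'].T@(np.linalg.inv(K)@[u,v,1]*d-c['t'])
def ray(c,u,v,z):
    K=np.array(c['intrinsics']); o=-c['R'].T@c['t']; r=c['R'].T@np.linalg.inv(K)@[u,v,1]
    return o+r*(z-o[2])/r[2]
def proj(c,p):
    q=np.array(c['intrinsics'])@(c['R']@np.array(p)+c['t']); return q[:2]/q[2]
def save(c,f,crop=None,s=1):
    im=c['pixels'][:,:,::-1]
    if crop: im=im[crop[1]:crop[3],crop[0]:crop[2]]
    cv2.imwrite('pics/'+f,cv2.resize(im,None,fx=s,fy=s,interpolation=cv2.INTER_CUBIC))
E
python3 - <<'E'
from h import *
for n in('scene','top'):
    c=cam(n); save(c,n+'0.png'); print(n,-c['R'].T@c['t'],c['intrinsics'])
print(manip.get_state())
E
```

```text
scene [ 1.02133011 -0.15205378  0.53249164] [[438.10857116   0.         319.38206762]
 [  0.         438.10857116 189.62472321]
 [  0.           0.           1.        ]]
top [ 0.38983576 -0.01296759  0.71786627] [[425.97614964   0.         321.18914345]
 [  0.         425.97614964 198.34177108]
 [  0.           0.           1.        ]]
{'time_s': 0.1, 'joint_pos': array([-1.30441379e+00,  1.31104806e-01,  1.48914965e+00,  5.79595717e-06,
        1.52301239e+00, -8.54264272e-02]), 'joint_vel': array([ 0.00155373, -0.0002804 , -0.00428174, -0.00136036,  0.00195314,
        0.00012194]), 'tau': array([ 1.08855449e-03, -5.61340714e+01, -4.93096268e+01,  7.70394062e-02,
        2.91095866e-02, -9.27948577e-05]), 'tool_pos': array([ 0.20663102, -0.56275261,  0.21769229]), 'eef_rot': array([-8.33932160e-04,  9.84568338e-01,  1.74998532e-01, -7.27526847e-05]), 'force': array([-0.52033632, -1.23499841,  0.08505045]), 'wrist_torque': array([-0.01325916, -0.01792844, -0.0669226 ]), 'opening': 0.09317270593503768}
```

View pics/scene0.png

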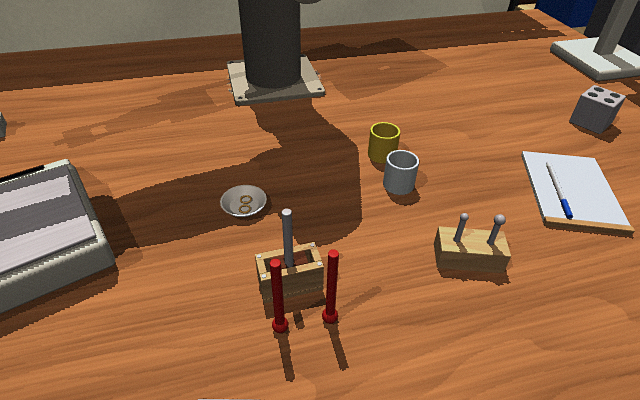

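View pics/top0.png

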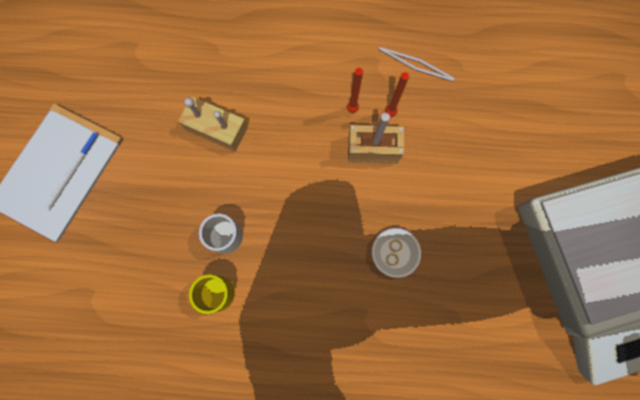

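Candidates for the punch: the grey punch in the block (scene 288,238; top 383,120). Not it: the red ones (scene 278,295 and 332,285) and the slim ones in the stand (463,228 and 498,230). Candidates for the pot: aluminium (scene 401,172; top 218,233). Not it: yellow (384,142) and the white dish with rings (244,203). I choose the grey punch and the aluminium pot.

Run:
```python
from h import *
T=cam('top');S=cam('scene')
def blobs(c,m,amin=15):
    n,l,st,ce=cv2.connectedComponentsWithStats(m.astype(np.uint8))
    return [(l==i,st[i],ce[i]) for i in range(1,n) if st[i][4]>amin]
for nm,c,roi in(('T',T,(320,50,440,175)),('S',S,(240,190,360,350))):
    hsv=cv2.cvtColor(c['pixels'],cv2.COLOR_RGB2HSV); x0,y0,x1,y1=roi
    M=np.zeros(hsv.shape[:2],bool);M[y0:y1,x0:x1]=1
    red=((hsv[...,0]<6)|(hsv[...,0]>174))&(hsv[...,1]>190)&(hsv[...,2]>60)&M
    grey=(hsv[...,1]<60)&(hsv[...,2]>70)&M
    for k,m in(('red',red),('grey',grey)):
        for b,st,ce in blobs(c,m):
            v,u=np.nonzero(b&(c['depth']>0)); P=np.array([world(c,a,e) for a,e in zip(u,v)])
            hi=P[P[:,2]>P[:,2].max()-.012];lo=P[P[:,2]<P[:,2].min()+.015]
            print(nm,k,st,'top',hi.mean(0).round(4),P[:,2].max().round(3),'low',lo.mean(0).round(4))
# top-view: pot rim, block top, dish from heights
v,u=np.mgrid[0:400,0:640]; K=T['intrinsics']; d=T['depth']
P=(np.stack([(u-K[0,2])/K[0,0]*d,(v-K[1,2])/K[1,1]*d,d],-1)-T['t'])@T['R']
for k,(x0,y0,x1,y1),z0,z1 in(('pot',(190,205,250,258),.05,.07),('block',(340,118,412,165),.045,.06),('yellow',(180,268,240,320),.03,.08)):
    m=np.zeros(d.shape,bool);m[y0:y1,x0:x1]=1;m&=(P[...,2]>z0)&(P[...,2]<z1)&(d>0);Q=P[m]
    r=cv2.minAreaRect(Q[:,:2].astype(np.float32)*1000);print(k,len(Q),Q.min(0).round(4),Q.max(0).round(4),r)
save(T,'t1.png',(320,50,440,175),4)
s=cv2.resize(S['pixels'][190:350,230:370,::-1],None,fx=3.5,fy=3.5); cv2.imwrite('pics/s1.png',s)
```

```text
T red [355  69   7   7  38] top [ 0.7023 -0.0455  0.139 ] 0.142 low [ 0.7023 -0.0455  0.139 ]
T red [401  73   7   9  43] top [ 0.7002 -0.1135  0.1386] 0.141 low [ 0.7002 -0.1135  0.1386]
T red [348 106   9   6  33] top [ 0.6981 -0.045   0.0177] 0.023 low [ 0.6981 -0.045   0.0177]
T red [386 107  10   9  40] top [ 0.6966 -0.113   0.0202] 0.029 low [ 0.6964 -0.1127  0.0186]
T grey [381  50  59  27 316] top [ 0.8024 -0.1501  0.004 ] 0.007 low [ 0.8024 -0.1501  0.004 ]
T grey [374 113  16  32 198] top [ 0.6301 -0.0862  0.1456] 0.149 low [ 0.626  -0.0854  0.0528]
S red [322 249  17  74 562] top [ 0.7059 -0.0479  0.1384] 0.142 low [ 0.7083 -0.05    0.0134]
S red [270 258  18  75 594] top [ 0.7039 -0.1159  0.1383] 0.143 low [ 0.7086 -0.1168  0.0133]
S grey [240 190  27  27 417] top [ 0.4512 -0.1109  0.0132] 0.02 low [ 0.447  -0.1161  0.0081]
S grey [242 197   8   5  31] top [ 0.4387 -0.1284  0.0055] 0.007 low [ 0.4387 -0.1284  0.0055]
S grey [241 206   8   5  29] top [ 0.4615 -0.1327  0.005 ] 0.007 low [ 0.4615 -0.1327  0.005 ]
S grey [282 209  10   7  58] top [ 0.6325 -0.0883  0.1487] 0.15 low [ 0.6325 -0.0883  0.1487]
pot 364 [0.4318 0.1248 0.05  ] [0.4883 0.1827 0.0638] ((459.8642578125, 153.2955780029297), (56.62833786010742, 56.35595703125), 27.802827835083008)
block 1285 [ 0.6056 -0.1309  0.045 ] [ 0.6568 -0.0424  0.06  ] ((631.549560546875, -86.67739868164062), (49.389766693115234, 87.38336944580078), 2.0736613273620605)
yellow 630 [0.3373 0.1277 0.0302] [0.3945 0.1852 0.0624] ((366.0067443847656, 156.55523681640625), (56.64326858520508, 57.6352424621582), 4.166536331176758)
```

View pics/s1.png

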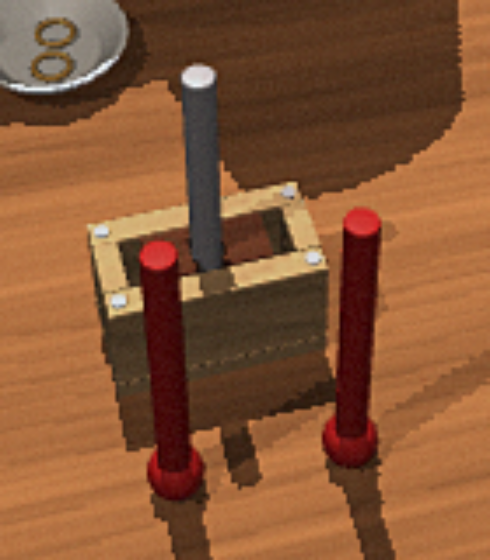

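```bash
python3 -m creep '[0,0,0.84,0,0,0,-1, 0,0,0.84,0,0,0,-1, 0,0,0.84,0,0,0,-1, 0,0,0.85,0,0,0,-1, 0,0,0,0,0,-0.4,-1, 0,0,0,0,0,0,-1, 0,0,0,0,0,0,-1, 0,0,0,0,0,0,-1, 0,0,0,0,0,0,-1, 0,0,0,0,0,0,-1]' 40
python3 - <<'E'
from h import *
T=cam('top');v,u=np.mgrid[0:400,0:640]; K=T['intrinsics']; d=T['depth']
P=(np.stack([(u-K[0,2])/K[0,0]*d,(v-K[1,2])/K[1,1]*d,d],-1)-T['t'])@T['R']
m=(d>0)&(P[...,1]<-.2)&(P[...,0]>.1);Q=P[m];print(Q[:,2].max(),Q[Q[:,2]>.03].min(0),Q[Q[:,2]>.03].max(0))
s=manip.get_state();print(s['tool_pos'],R.from_quat(s['eef_rot'],scalar_first=True).as_matrix().round(4))
E
```

```text
time_s: 1.2
tool_pos: [0.2067, -0.5631, 0.2284]
eef_rot: [-0.0, 1.0, -0.0, -0.0]
force: [-0.1, -0.1, 0.8]
opening: 0.0931
0.07860566036639295 [ 0.28005847 -0.50624865  0.0300078 ] [ 0.6107275  -0.33098598  0.07860566]
[ 0.20674597 -0.56314485  0.22842642] [[ 1.e+00 -8.e-04 -1.e-04]
 [-8.e-04 -1.e+00  3.e-04]
 [-1.e-04 -3.e-04 -1.e+00]]
```

```bash
python3 -m creep '[0,0,0,0.85,-0.95,0,-1, 0,0,0,0.85,-0.95,0,-1, 0,0,0,0.85,-0.95,0,-1, 0,0,0,0.85,-0.95,0,-1, 0,0,0,0.85,-0.95,0,-1, 0,0,0,0.85,-0.95,0,-1, 0,0,0,0.85,-0.95,0,-1, 0,0,0,0.85,-0.95,0,-1, 0,0,0,0.85,-0.95,0,-1, 0,0,0,0.85,-0.95,0,-1]' 40
python3 -m creep '[0,0,0,0.85,-0.95,0,-1, 0,0,0,0.85,-0.95,0,-1, 0,0,0,0.85,-0.95,0,-1, 0,0,0,0.85,-0.95,0,-1, 0,0,0,0.85,-0.95,0,-1, 0,0,0,0.85,-0.95,0,-1, 0,0,0,0.85,-0.95,0,-1, 0,0,0,0.85,-0.95,0,-1, 0,0,0,0.85,-0.95,0,-1, 0,0,0,0,0,0,-1]' 40
```

```text
time_s: 2.25
tool_pos: [0.4203, -0.3249, 0.2287]
eef_rot: [0.0, 1.0, -0.0, 0.0]
force: [0.8, 1.1, 0.4]
opening: 0.0928
time_s: 3.25
tool_pos: [0.6126, -0.1093, 0.2281]
eef_rot: [-0.001, 1.0, 0.001, 0.0]
force: [-1.4, 0.6, -0.6]
opening: 0.0931
```

```bash
python3 -m creep '[0,0,0,0.4,-0.45,0,-1, 0,0,0,0.38,-0.44,0,-1, 0,0,0,0,0,0,-1, 0,0,0,0,0,0.5,-1, 0,0,0,0,0,0.5,-1, 0,0,0,0,0,0.5,-1, 0,0,0,0,0,0.5,-1, 0,0,0,0,0,0,-1, 0,0,0,0,0,0,-1, 0,0,0,0,0,0,-1]' 40
python3 - <<'E'
from h import *
S=cam('scene'); save(S,'s2.png',(200,60,400,340),2)
p=manip.get_state()['tool_pos'];print(p,proj(S,p))
# punch lower shank grey centre line between block and z=.14
hsv=cv2.cvtColor(S['pixels'],cv2.COLOR_RGB2HSV)
for z in (.148,.12,.1,.08): print(z,proj(S,[.632,-.087,z]))
E
```

```text
time_s: 4.25
tool_pos: [0.6309, -0.0903, 0.1794]
eef_rot: [0.0, 1.0, -0.001, 0.001]
force: [-0.1, -0.7, 1.3]
opening: 0.093
[ 0.63108111 -0.09037844  0.17961893] [283.36577436 192.9429879 ]
0.148 [287.1021992  211.80533581]
0.12 [287.78738108 227.29527414]
0.1 [288.25003844 237.75459054]
0.08 [288.69208592 247.74797813]
```

View pics/s2.png

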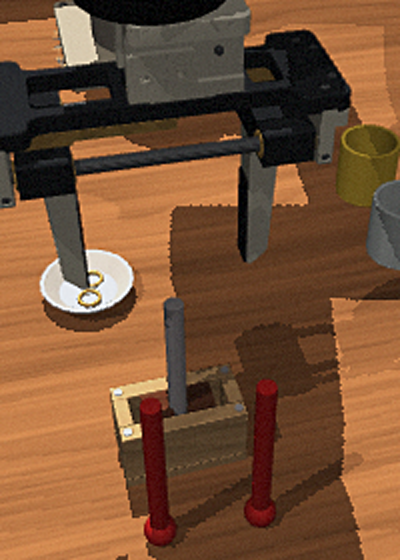

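The picture shows the open fingers straddling the punch along y, clear of both reds. The punch top at pixel (287,210) matches the projection of (0.632, -0.087). I'll correct y by 3 mm and go down.

```bash
python3 -m creep '[0,0,0,0.04,-0.13,0,-1, 0,0,0,0,0,0.5,-1, 0,0,0,0,0,0.5,-1, 0,0,0,0,0,0.5,-1, 0,0,0,0,0,0.5,-1, 0,0,0,0,0,0.5,-1, 0,0,0,0,0,0.5,-1, 0,0,0,0,0,0.5,-1, 0,0,0,0,0,0.24,-1, 0,0,0,0,0,0,-1]' 40
python3 -m creep '[0,0,0,0,0,0,0, 0,0,0,0,0,0,0.3, 0,0,0,0,0,0,0.5, 0,0,0,0,0,0,0.6, 0,0,0,0,0,0,0.7, 0,0,0,0,0,0,0.8, 0,0,0,0,0,0,1, 0,0,0,0,0,0,1, 0,0,0,0,0,0,1, 0,0,0,0,0,0,1]' 40
python3 - <<'E'
from h import *
s=manip.get_state();print(s)
E
```

```text
time_s: 5.3
tool_pos: [0.6307, -0.0868, 0.0836]
eef_rot: [-0.0, 1.0, -0.001, -0.001]
force: [-0.9, 0.2, 0.2]
opening: 0.0929
time_s: 6.3
tool_pos: [0.6315, -0.087, 0.0851]
eef_rot: [-0.0, 1.0, -0.001, -0.0]
force: [-0.9, -0.9, -0.7]
opening: 0.0176
{'time_s': 6.3, 'joint_pos': array([-2.17270001e-01,  3.25008201e-01,  1.51255192e+00,  2.44855498e-05,
        1.30406990e+00,  1.35462405e+00]), 'joint_vel': array([ 1.19941186e-03, -4.91994687e-04,  6.80036997e-04,  1.43051750e-03,
       -4.51333772e-04,  2.43705700e-05]), 'tau': array([ 3.28227716e-04, -6.30332208e+01, -4.64119077e+01,  3.02892784e-02,
       -7.18575320e-02,  1.16292890e-04]), 'tool_pos': array([ 0.63153244, -0.08697188,  0.0851164 ]), 'eef_rot': array([-1.55508142e-05,  9.99999847e-01, -5.52090898e-04, -1.57060443e-05]), 'force': array([-0.86209653, -0.85776469, -0.6842037 ]), 'wrist_torque': array([-0.01990543,  0.00879066, -0.01290166]), 'opening': 0.017574882507641575}
```

```bash
python3 -m creep '[0,0,0,0,0,0,1, 0,0,0,0,0,0,1, 0,0,0,0,0,0,1, -0.5,0,0,0,-0.138,0.003,1, -0.5,0,0,0,-0.138,0.003,1, 0,0,0,0,0,0,1, 0,0,0,0,0,0,1, 0,0,0,0,0,0,1, 0,0,0,0,0,0,1, 0,0,0,0,0,0,1]' 55
python3 - <<'E'
from h import *
s=manip.get_state();r=R.from_quat(s['eef_rot'],scalar_first=True);z=r.as_matrix()[:,2]
print(s['tool_pos'],z,'lean',np.degrees(np.arctan2(-z[1],-z[2])),s['force'],s['wrist_torque'],'ballpt',s['tool_pos']+z*.066,s['opening'])
E
```

```text
time_s: 7.3
tool_pos: [0.6316, -0.0814, 0.0853]
eef_rot: [0.053, 0.999, -0.001, 0.0]
force: [-1.4, -5.0, 3.0]
opening: 0.0125
[ 0.63157472 -0.08136256  0.08529456] [-3.45683895e-05 -1.06248090e-01 -9.94339651e-01] lean 6.099079104253968 [-1.39813474 -5.03632873  2.97505611] [-0.69322753  0.2889874  -0.05334289] ballpt [ 0.63157243 -0.08837493  0.01966815] 0.01249761075430047
```

```bash
python3 -m creep '[-0.4,0,0,0,-0.14,0,1, -0.4,0,0,0,-0.14,0,1, -0.4,0,0,0,-0.14,0,1, 0,0,0,0,-0.05,0,1, 0,0,0,0,0,0,1, 0,0,0,0,0,0,1, 0,0,0,0,0,0,1, 0,0,0,0,0,0,1, 0,0,0,0,0,0,1, 0,0,0,0,0,0,1]' 55
cat > st.py <<'E'
from h import *
s=manip.get_state();r=R.from_quat(s['eef_rot'],scalar_first=True);z=r.as_matrix()[:,2]
print(s['tool_pos'],'lean',np.degrees(np.arctan2(-z[1],-z[2])),s['force'],s['wrist_torque'],'ballpt',s['tool_pos']+z*.066,s['opening'])
E
python3 st.py
```

```text
time_s: 8.3
tool_pos: [0.6316, -0.0724, 0.0841]
eef_rot: [0.118, 0.993, -0.001, -0.0]
force: [-1.2, -13.9, 3.7]
opening: 0.0123
[ 0.63161798 -0.07235489  0.08414191] lean 13.511784596838552 [ -1.18678438 -13.9238565    3.70602631] [-2.84100915  0.33726349 -0.08808121] ballpt [ 0.63159145 -0.08777548  0.01996868] 0.012280008149070746
```

```bash
python3 -m creep '[0.49,0,0,0,0.166,0.004,1, 0.49,0,0,0,0.166,0.004,1, 0.49,0,0,0,0.166,0.004,1, 0.49,0,0,0,0.166,0.004,1, 0.49,0,0,0,0.166,0.004,1, 0.49,0,0,0,0.166,0.004,1, 0.49,0,0,0,0.166,0.004,1, 0,0,0,0,0,0,1, 0,0,0,0,0,0,1, 0,0,0,0,0,0,1]' 55
python3 st.py
python3 - <<'E'
from h import *
S=cam('scene'); save(S,'s3.png',(240,170,350,300),5)
E
```

```text
time_s: 9.3
tool_pos: [0.6318, -0.0947, 0.0856]
eef_rot: [-0.066, 0.998, -0.0, 0.0]
force: [-1.6, 9.5, 7.7]
opening: 0.0121
[ 0.63180619 -0.09474644  0.08557376] lean -7.615851922078189 [-1.56520029  9.52393991  7.73778145] [ 2.20313466  0.45819197 -0.00242998] ballpt [ 0.63182616 -0.08599942  0.02015596] 0.012056694392620988
```

View pics/s3.png

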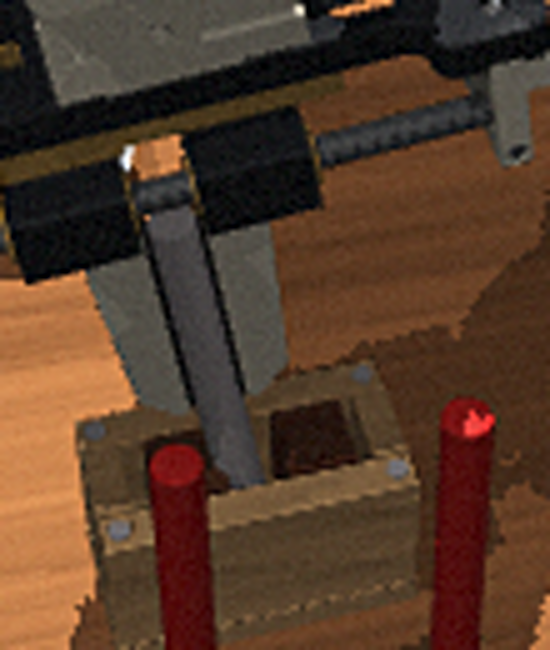

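The crop shows the punch leaning towards -y, gripped along its shank. The +y jaw (crop 315,440) has moved back from it with a gap, and nothing touches the reds. I'll finish the -y lean.

```bash
python3 -m creep '[0.4,0,0,0,0.16,0.003,1, 0.4,0,0,0,0.16,0.003,1, 0.2,0,0,0,0.08,0.003,1, 0,0,0,0,0,0,1, 0,0,0,0,0,0,1, 0,0,0,0,0,0,1, 0,0,0,0,0,0,1, 0,0,0,0,0,0,1, 0,0,0,0,0,0,1, 0,0,0,0,0,0,1]' 55
python3 st.py
```

```text
time_s: 10.35
tool_pos: [0.6321, -0.1022, 0.0852]
eef_rot: [-0.12, 0.993, 0.001, 0.0]
force: [-3.2, 17.5, 15.8]
opening: 0.0121
[ 0.63206016 -0.10215895  0.08520482] lean -13.80590488195864 [-3.21694256 17.50468948 15.82635649] [4.30411421 0.91629294 0.22246213] ballpt [ 0.63207709 -0.08640913  0.02111158] 0.012119409026264252
```

```bash
python3 -m creep '[-0.46,0,0,0,-0.137,0.002,1, -0.46,0,0,0,-0.137,0.002,1, -0.46,0,0,0,-0.137,0.002,1, -0.46,0,0,0,-0.137,0.002,1, -0.46,0,0,0,-0.137,0.002,1, 0,0,0,0,0,0,1, 0,0,0,0,0,0,1, 0,0,0,0,0,0,1, 0,0,0,0,0,0,1, 0,0,0,0,0,0,1]' 55
python3 st.py
python3 - <<'E'
from h import *
S=cam('scene'); save(S,'s4.png',(240,170,350,300),5)
E
```

```text
time_s: 11.35
tool_pos: [0.6318, -0.0887, 0.0851]
eef_rot: [0.002, 1.0, -0.001, 0.0]
force: [0.0, 9.4, 2.5]
opening: 0.0122
[ 0.63183752 -0.0886541   0.08505965] lean 0.18511415261571762 [0.01407706 9.43549048 2.49082173] [ 2.38897667 -0.04944509 -0.04268231] ballpt [ 0.63186824 -0.08886734  0.01906   ] 0.012213566033614382
```

View pics/s4.png

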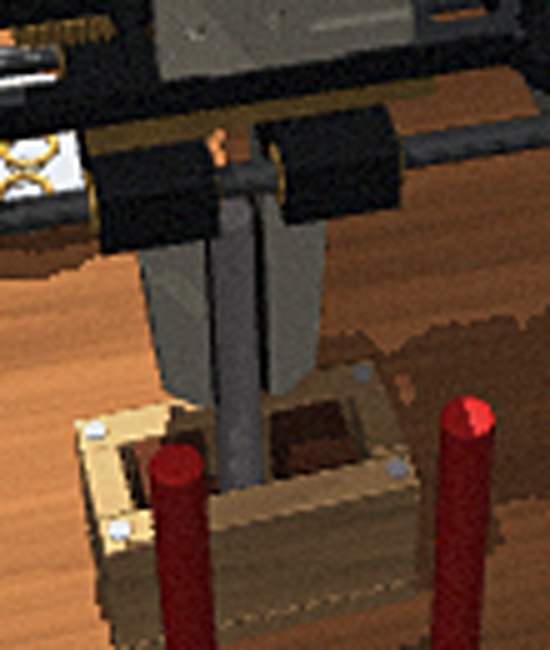

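The crop shows the punch upright with a dark gap on each side, at (270,450) and behind the red at (200,440). A light pull will tell whether it is free.

```bash
python3 -m creep '[0,0,0,0,-0.08,0,1, 0,0,0,0,0,0,1, 0,0,0,0,0,-0.1,1, 0,0,0,0,0,-0.1,1, 0,0,0,0,0,-0.1,1, 0,0,0,0,0,0,1, 0,0,0,0,0,0,1, 0,0,0,0,0,0,1, 0,0,0,0,0,0,1, 0,0,0,0,0,0,1]' 55
python3 st.py
```

```text
time_s: 12.4
tool_pos: [0.6312, -0.0881, 0.0922]
eef_rot: [0.004, 1.0, -0.001, -0.0]
force: [-2.4, 4.3, -1.7]
opening: 0.0125
[ 0.63123832 -0.08808895  0.09222249] lean 0.41192511472648585 [-2.41940971  4.30634578 -1.72966622] [ 1.18066001  0.5853171  -0.04589436] ballpt [ 0.63119367 -0.08856345  0.02622421] 0.012522087998972455
```

```bash
python3 -m creep '[0,0,0,0,-0.03,-0.1,1, 0,0,0,0,0,-0.1,1, 0,0,0,0,0,-0.1,1, 0,0,0,0,0,-0.1,1, 0,0,0,0,0,-0.1,1, 0,0,0,0,0,-0.1,1, 0,0,0,0,0,-0.1,1, 0,0,0,0,0,-0.1,1, 0,0,0,0,0,0,1, 0,0,0,0,0,0,1]' 55
python3 st.py
```

```text
time_s: 13.4
tool_pos: [0.6318, -0.0874, 0.1126]
eef_rot: [0.004, 1.0, -0.001, 0.0]
force: [-0.0, -0.2, -1.0]
opening: 0.0125
[ 0.63180807 -0.08742425  0.11260424] lean 0.4361715453508113 [-0.01620386 -0.17486943 -1.02869566] [ 0.27124789  0.07672245 -0.03945842] ballpt [ 0.6318526  -0.08792668  0.04660617] 0.01252502595651443
```

```bash
python3 -m creep '[0,0,0,0,0,-0.5,1, 0,0,0,0,0,-0.6,1, 0,0,0,0,0,-0.6,1, 0,0,0,0,0,-0.6,1, 0,0,0,0,0,-0.6,1, 0,0,0,0,0,-0.6,1, 0,0,0,0,0,-0.6,1, 0,0,0,0,0,-0.6,1, 0,0,0,0,0,0,1, 0,0,0,0,0,0,1]' 55
python3 -m creep '[0,0,0,-0.57,-0.8,0,1, 0,0,0,-0.57,-0.8,0,1, 0,0,0,-0.57,-0.8,0,1, 0,0,0,-0.57,-0.8,0,1, 0,0,0,-0.57,-0.8,0,1, 0,0,0,-0.57,-0.8,0,1, 0,0,0,-0.57,-0.8,0,1, 0,0,0,-0.57,-0.8,0,1, 0,0,0,-0.57,-0.8,0,1, 0,0,0,-0.57,-0.8,0,1]' 55
python3 -m creep '[0,0,0,-0.57,-0.8,0,1, 0,0,0,-0.57,-0.8,0,1, 0,0,0,0,0,0,1, 0,0,0,0,0,0,1, 0,0,0,0,0,0,1, 0,0,0,0,0,0,1, 0,0,0,0,0,0,1, 0,0,0,0,0,0,1, 0,0,0,0,0,0,1, 0,0,0,0,0,0,1]' 55
python3 - <<'E'
from h import *
S=cam('scene'); save(S,'s5.png',(300,30,500,280),2.4)
s=manip.get_state();p=s['tool_pos'];print(p,proj(S,p),'ball',proj(S,p-[0,0,.066]),'pot rim ctr',proj(S,[.46,.1535,.06]))
E
```

```text
time_s: 14.4
tool_pos: [0.6318, -0.0864, 0.23]
eef_rot: [0.004, 1.0, -0.001, 0.0]
force: [0.6, 0.4, -1.2]
opening: 0.0126
time_s: 15.4
tool_pos: [0.4879, 0.1144, 0.2269]
eef_rot: [0.004, 1.0, -0.001, -0.001]
force: [-0.5, 0.1, -1.4]
opening: 0.0125
time_s: 16.4
tool_pos: [0.4609, 0.1537, 0.228]
eef_rot: [0.004, 1.0, -0.001, -0.0]
force: [-0.0, 0.0, -1.6]
opening: 0.0119
[0.46087212 0.15370296 0.22797301] [418.79500207  72.11328465] ball [411.99941025 109.82476284] pot rim ctr [402.70218358 159.50037095]
```

View pics/s5.png

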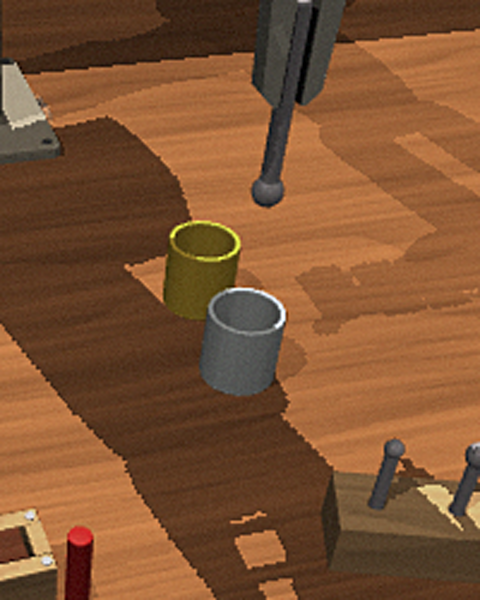

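The ball at pixel (412,109) matches its projection, and the aluminium rim centre at (402,160) lies below it on the pot axis. I'll lower, then tilt the punch about its ball towards +x so that when released it leans out of the finger plane.

```bash
python3 -m creep '[0,0,0,0,0,0.7,1, 0,0,0,0,0,0.7,1, 0,0,0,0,0,0.7,1, 0,0,0,0,0,0.7,1, 0,0,0,0,0,0.7,1, 0,0,0,0,0,0.7,1, 0,0,0,0,0,0.7,1, 0,0,0,0,0,0.7,1, 0,0,0,0,0,0,1, 0,0,0,0,0,0,1]' 55
python3 st.py
python3 -m creep '[0,-0.5,0,0.13,0,0,1, 0,-0.5,0,0.13,0,0,1, 0,-0.5,0,0.13,0,0,1, 0,-0.5,0,0.13,0,0,1, 0,-0.5,0,0.13,0,0,1, 0,-0.5,0,0.13,0,0,1, 0,0,0,0,0,0,1, 0,0,0,0,0,0,1, 0,0,0,0,0,0,1, 0,0,0,0,0,0,1]' 55
python3 st.py
python3 - <<'E'
from h import *
S=cam('scene'); save(S,'s6.png',(320,40,480,240),3)
E
```

```text
time_s: 17.45
tool_pos: [0.4607, 0.1527, 0.0882]
eef_rot: [0.004, 1.0, -0.001, -0.0]
force: [0.6, 1.2, -1.0]
opening: 0.0121
[0.46067402 0.15272594 0.0881535 ] lean 0.4281967590436498 [ 0.64173983  1.17526444 -0.95522127] [ 0.06257729  0.00251305 -0.05319967] ballpt [0.46063439 0.1522327  0.02215535] 0.012110499481442905
time_s: 18.45
tool_pos: [0.48, 0.1529, 0.0861]
eef_rot: [0.003, 0.988, -0.001, -0.156]
force: [-0.2, 0.1, -1.8]
opening: 0.0125
[0.48003331 0.15288502 0.08612029] lean 0.3963501605714788 [-0.18467595  0.1039426  -1.80917196] [ 0.04434256 -0.23573782 -0.01216223] ballpt [0.45973967 0.15245058 0.02331918] 0.012515811304952018
```

View pics/s6.png

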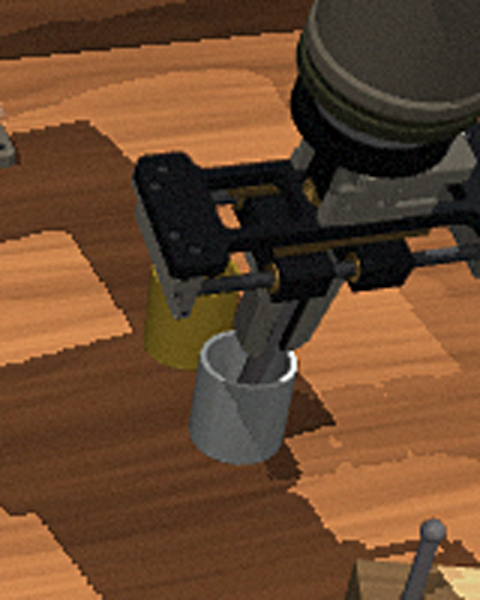

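The punch is in the aluminium pot, ball down, leaning 18° towards +x, and the gripper is clear of both pots. I'll lower it the last 6 mm and release.

```bash
python3 -m creep '[0,0,0,0.037,0,0.114,1, 0,0,0,0.037,0,0.114,1, 0,0,0,0,0,0,1, 0,0,0,0,0,0,1, 0,0,0,0,0,0,0.6, 0,0,0,0,0,0,0.4, 0,0,0,0,0,0,0, 0,0,0,0,0,0,-0.5, 0,0,0,0,0,0,-1, 0,0,0,0,0,0,-1]' 20
python3 -m creep '[0,0,0,0,0,0,-1, 0,0,0,0,0,0,-1, 0,0,0,0,0,0,-1, 0,0,0,0,0,0,-1, 0,0,0,0,0,0,-1, 0,0,0,0,0,-0.2,-1, 0,0,0,0,0,-0.2,-1, 0,0,0,0,0,-0.4,-1, 0,0,0,0,0,-0.5,-1, 0,0,0,0,0,-0.5,-1]' 20
python3 st.py
python3 - <<'E'
from h import *
S=cam('scene'); save(S,'s7.png',(320,40,480,240),3)
E
```

```text
time_s: 19.5
tool_pos: [0.4801, 0.1527, 0.0795]
eef_rot: [0.004, 0.988, -0.001, -0.156]
force: [-1.0, -1.3, 0.7]
opening: 0.0539
time_s: 20.5
tool_pos: [0.4947, 0.153, 0.1237]
eef_rot: [0.003, 0.988, -0.001, -0.156]
force: [0.5, -0.6, 0.1]
opening: 0.0931
[0.49467379 0.15303096 0.12372404] lean 0.391222264733992 [ 0.54792562 -0.64045903  0.09138257] [ 0.03113146 -0.1404651  -0.02287607] ballpt [0.47433454 0.15260224 0.06093765] 0.09306492229431061
```

View pics/s7.png

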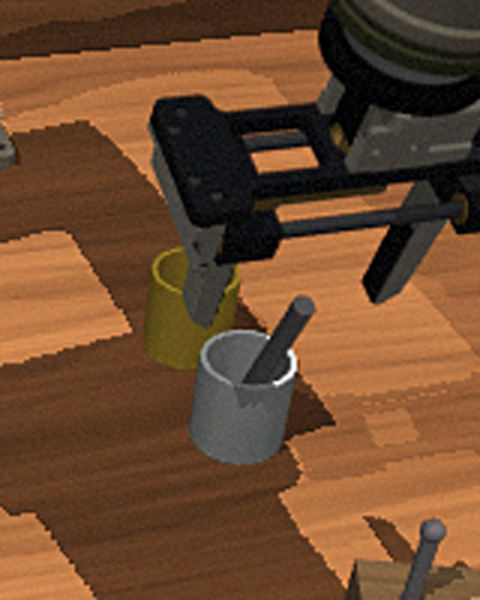

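The punch leans in the pot against its rim and is let go. I'll back off and measure it.

```bash
python3 -m creep '[0,0,0,0,0,-0.6,-1, 0,0,0,0,0,-0.6,-1, 0,0,0,0,0,-0.6,-1, 0,0,0,0,0,-0.6,-1, 0,0,0,0,0,-0.6,-1, 0,0,0,0,0,-0.6,-1, 0,0,0,0,0,0,-1, 0,0,0,0,0,0,-1, 0,0,0,0,0,0,-1, 0,0,0,0,0,0,-1]' 20
python3 st.py
python3 - <<'E'
from h import *
for k in range(2):
    S=cam('scene');pts=[]
    hsv=cv2.cvtColor(S['pixels'],cv2.COLOR_RGB2HSV)
    for v in range(130,175):
        for u in range(400,430):
            if S['depth'][v,u]>0 and hsv[v,u,1]<90:
                p=world(S,u,v)
                if p[2]>.068 and p[2]<.15: pts.append(p)
    P=np.array(pts);t=P[P[:,2]>P[:,2].max()-.012].mean(0);b=P[P[:,2]<.08].mean(0);d=(t-b)/np.linalg.norm(t-b)
    print(len(P),'top',t,P[:,2].max(),'lean',np.degrees(np.arccos(d[2])),'mid~',t-d*.07)
E
```

```text
time_s: 21.55
tool_pos: [0.5211, 0.1535, 0.2069]
eef_rot: [0.004, 0.988, -0.001, -0.157]
force: [-0.3, 0.4, -0.4]
opening: 0.093
[0.52111501 0.15349587 0.20692841] lean 0.4169547938214288 [-0.29407308  0.4248443  -0.41446514] [ 0.01999416 -0.16230174 -0.03681734] ballpt [0.50060915 0.15303935 0.14419643] 0.09302181229117093
216 top [0.51119288 0.15057401 0.13163592] 0.1362908679556179 lean 22.964357450000335 mid~ [0.48398729 0.14817577 0.06718358]
214 top [0.51126038 0.15030156 0.13229343] 0.13710538696082622 lean 22.708006251651355 mid~ [0.48431654 0.14824192 0.06771954]
```

```bash
python3 -c "
from bench import ticket
print(ticket.job_done())"
```

```text
the job is handed in; nothing more can be done
None
```

The punch is out of its block and standing ball-down in the aluminium pot. The job is handed in at about 21.7 s of the 48 s allowed; no verdict was reported.

- **Rocking:** I gripped the grey punch across y and leaned it 13.5° towards +y, then 13.8° towards -y. The side force reached 14 N and 17.5 N, about what the stiff jaws should need. I could not measure how far the jaws moved. The pictures showed a clear gap at the +y jaw and only a partial view of the -y one.
- **Drawing up:** A light straight pull brought it up with only about 1–2 N, roughly its own weight, so both jaws had gone back far enough.
- **Placing:** I lowered it into the pot with the ball about 6 mm above the floor. I then tilted it 18° towards +x so that it would not fall against the fingers, set it down and let go.
- **Last checks:** The punch's centre is about 25 mm from the pot's axis and 67 mm above the bench, leaning about 23°. Two pictures agreed to within 1 mm, so it is at rest. The gripper is open and about 0.1 m clear, with force readings near zero. The reds, the yellow pot and the stand were never near contact.

One reading I did not explain: at the end of the -y lean the wrist showed 16 N upwards. It was gone once the punch was upright again.

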